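# Pin the check weight to the offset beam and hold the beam level over its stand

## Robot

A 6-joint arm with a two-finger parallel gripper is mounted at the origin on a cart in front of the work surface, level with it; the furniture and walls round the work are solid. World frame = base frame: x ahead of the robot, y to its left, z up, the work surface at z = 0. Lengths are in m, angles in rad, forces in N, time in s.
With the tool pointing down it reaches from about 0.35 to 0.775 m from the base axis. Payload 7.3 kg.
Tool frame: the origin (TCP) lies on the centre line of the jaws, within the pads' length; the fingertips stand 8 mm ahead of it and the grasp point (between the pads) lies 11 mm behind it; z points along the fingers, y is the line along which they close (so a half turn about z gives the same grasp; the last joint's range is limited). The gripper opens to 92 mm and grips with 3 to 60 N. Pads are 19 mm wide; open, the fingers measure 130 mm over their backs; the gripper's body (75 mm by 190 mm) begins 47 mm behind the grasp point.
Start: joints at [-1.472, 0.342, 1.524, -0, 1.275, -0.146], TCP at [0.127, -0.509, 0.235] pointing down, gripper open.
Joint ranges: [-2.53, 2.53], [-0.77, 2.02], [0.04, 2.7], [-1, 4.14], [0.28, 2.66], [-3.11, 3.11]. Speed limits (rad/s): [2.57, 2.57, 3.14, 3.14, 3.14, 3.14].

## Interface

Orientations are given as a unit quaternion [w, x, y, z].
In Python, from rig import env gives the robot as it stands.
- The arm moves only by the tool play_rows, never from a script. Its argument "moves" is a list of rows, each an object of numbers: "dx", "dy", "dz": the shift along the tool's x, y, z in mm; "rx", "ry", "rz": the turn, a rotation vector about the tool's x, y, z in rad. A call has 1 to 20 rows; each row shifts and turns the commanded pose from where the row before left it, along the tool's axes as they then stand; what a row does not reach is not made up. A row lasts 1/12 s, in which the tool goes at most 41.7 mm and 7.16 degrees, less where a joint would pass 70% of its speed; a pose out of reach is approached as far as the arm can. A call with a gripper value outside its range is refused whole. "jaw" is the opening, from 0 (shut) to 1 (fully open), set as the call begins (left out, the last holds). The fingers move at their own pace and stop on an object; "squeeze" is the grip in N (left out, the last holds). Time passes only in rows, so rows that do not move let the fingers close. It gives the time, the measured TCP pose, the force, the opening and the grip force at its end, in the units of the state.
- env.state(): the state, without advancing time (a new reading comes with each control period).
- env.capture(name): name is "scene" or "side" or "wrist"; returns a dict with "image" (480x640x3 uint8, blue, green, red), "fov_y" (degrees; the focal length in pixels is half the picture's height over the tangent of half this angle, whatever the lens; pixels are square), "cx", "cy" (the principal point, pixels), "view" (4x4, takes a point from world to camera coordinates); the wrist camera has in their place "mount" (4x4, takes a point from camera to tool coordinates, whose origin is the TCP and whose axes are the flange's). Camera axes: x right, y down, z forward; pixel columns grow to the right and rows downward; lengths in m; the calibration is good to about 2 mm. A picture is of the moment at which its call begins: read the wrist's pose just before it. There is no depth.
- env.hand_in(): hands the job in; it is judged then, once.
The state is a dict: "time_s": time; "joints": joint angles; "qd": joint speeds; "joint_torque": joint torques, N m; "position": TCP position; "eef_rot": TCP orientation; "wrist_force": force on the tool from outside, world axes, zero at the start; "ft_torque": the same for the moment, N m; "gripper_width": finger opening in m; "finger_force": force on a finger pad.
Only numpy, scipy, OpenCV 4.12 (cv2) and the standard library are available. Lean on these libraries where they do the work, as an engineer would, in place of code of your own. Each camera call takes 0.05 s, during which the arm holds its last target. There are 200 camera calls.

## Task

The round weight is sitting on the square seat of the offset steel beam: take the loose headed pin out of its block and push it fully down through the weight and the seat. Then lift the beam by its balance point (between the two small ridges on the bar), carry it level without tipping it, and hold it level about 5 cm above the prongs of the grey stand, lined up as if to be lowered in, with the weighted seat above the wide fork and the bar above the narrow fork. Finish while still holding it there in the gripper: do not set it down on the stand or let go, and leave the jar, pot, bottle and black tape roll where they are.

Things in the scene. Friction and masses are not known exactly. Their poses are not given: they have to be found in the camera images.
- beam: Loose offset steel beam, 0.30 kg; x along it, z up, origin on its underside. Around x = -85 mm a square seat 50 x 50 x 10 mm with an 11 mm vertical hole in its middle; x = -60 to +95 mm a straight bar 16 mm wide, 18 mm tall; at x = +95 mm a round boss 28 mm across, 22 mm tall. At the start it lies level in the cradle, underside 60 mm above the desk.
- beam_balance (a point): Balance point of the beam with weight and pin on it (true to 3 mm along the bar): at beam x = -25 mm, mid-section, 9 mm above the underside, halfway between two small ridges 44 mm apart on top of the bar. Axes as the beam. Grasp across the 16 mm width (along y); beneath the bar is free space down to the cradle's base plate, 48 mm below its underside.
- beam_hole (a point): Middle of the seat's hole, on the beam's underside (beam x = -85 mm). Same axes as the beam.
- beam_neck (a point): Point on the beam's underside at beam x = +60 mm, the part of the bar that belongs over the narrow fork. Same axes as the beam.
- weight: Loose dark steel ring weight, 44 mm outside diameter, 24 mm high, 0.10 kg, with an 11 mm vertical hole; the origin is at the centre of its underside, z up. At the start it sits on the seat with the two holes in line; its top is then 34 mm above the beam's underside.
- weight_mid (a point): Centre of the ring weight, half-way up (12 mm above its underside).
- pin_head (a point): Middle of the loose steel pin's head, the part to grip: a plain cylinder 16 mm across, 20 mm tall; z along the pin, up. The shank below is 8 mm across and 38 mm long with a tapered tip. At the start it stands in its block, head resting on the block's top (44 mm up). Pushed home, the head's underside rests on the weight, so this point is 44 mm above the beam's underside.
- pin_tip (a point): Tip of the pin's shank, 48 mm below the middle of the head.
- pin_block: Fixed aluminium block 50 x 50 mm, 44 mm high, with an 11 mm hole in its middle where the pin stands at the start; origin at the centre of its underside. Between it and the cradle, behind the front strip of desk (about 0.48 m and more ahead of the robot), stands the solid white tester, about 0.26 m high with a taller column: pass in front of it or over it.
- cradle: Fixed low plastic cradle in which the beam lies at the start, origin on the desk straight under the beam's origin, axes as the beam's. Base plate 215 x 70 x 12 mm. Two pillars carry the seat, and a small fork at x = +60 mm takes the bar; its side prongs reach 10 mm above the bar's underside.
- stand: Fixed grey steel stand, the fixture. Base plate 215 x 90 x 12 mm, origin at desk height; x runs from the wide fork to the narrow fork. Wide fork at x = -85 mm: two prongs with 60 mm between them, for the seat. Narrow fork at x = +60 mm: 22 mm between the prongs, for the bar. All prongs end 100 mm above the desk; the fork floors are 80 mm above it.
- stand_wide (a point): Centre of the wide fork's floor, 80 mm above the desk, 20 mm below the prong tops; axes as the stand. The beam's hole belongs above this point.
- stand_narrow (a point): Centre of the narrow fork's floor, 80 mm above the desk, 20 mm below the prong tops; axes as the stand. The beam's neck point belongs above this point.
- studs_jar: Bystander: lidded clear jar of studs, 58 mm across, 70 mm tall, loose; origin under its centre.
- grease: Bystander: low round pot with a screw lid, 57 mm across, 32 mm tall, loose; origin under its centre.
- tape: Bystander: small black roll of tape, 59 mm across, 19 mm tall, lying loose on the desk; origin under its centre.
- oil: Bystander: small dark oil bottle with a red needle cap, 30 mm across, 104 mm tall, loose; origin under its centre.
There are look-alikes about, which are no part of the job. What is shaped like the weight but yellow is not meant.

How it is judged:
On the way, in this order (a step that is already met when the one before it is completed fails the run):
1. the pin is pushed home through the weight and the seat while the beam lies in its cradle (horizontal distance between each of pin_tip, weight and beam_hole below 0.004 m and z of pin_tip in the frame of beam_hole below 0 m and distance of beam_hole from where it was at the start of the episode below 0.015 m), for 0.2 s.
2. the beam is lifted clear of the cradle, level, held at its balance point (height (world z) of beam_hole above 0.09 m and angle between beam's own z axis and vertical below 0.14 rad and contact force between the fingers and beam above 1 N and x of the grasp point in the frame of beam_balance between -0.016 and 0.016 m), for 0.2 s.
At the end, for the whole second after the job is handed in: The gripper holds the beam still, within 16 mm of its balance point, level within 7 degrees, hole and neck each within 20 mm of straight above the wide and narrow fork, underside 20 to 90 mm above the prong tops, touching no part of the stand; weight and pin still home on it (horizontal distance between beam_hole and stand_wide below 0.02 m and horizontal distance between beam_neck and stand_narrow below 0.02 m and z of beam_hole in the frame of stand_wide between 0.04 and 0.11 m and angle between beam's own z axis and vertical below 0.12 rad and contact force between the fingers and beam above 1 N and x of the grasp point in the frame of beam_balance between -0.016 and 0.016 m and contact force between beam and stand below 0.1 N and linear speed of beam below 0.03 m/s and distance between pin_tip and beam_hole below 0.008 m and z of pin_tip in the frame of beam_hole below 0 m and distance between weight and beam_hole below 0.014 m); the arm keeps its last pose, push and grip.
It fails at once if the beam tips by more than 14 degrees (angle between beam's own z axis and vertical above 0.25 rad).
It fails at once if the beam is set or knocked on the stand (contact force between beam and stand above 2 N).
It fails at once if a bystander (jar, pot, tape roll or oil bottle) is disturbed (distance of any of studs_jar, grease, tape, oil from where it was at the start of the episode above 0.02 m).
It also fails if it takes over 72 s, if anything falls off the work surface, if the arm or the gripper's body presses on something with over 40 N, if the wrist force passes 120 N, or if a joint passes its speed limit or range.

## Working session

There is one attempt and no reset: what is moved stays moved. The work goes in short steps, Python scripts to look and compute and a tool call to move; the robot and the scene stay as the last step left them, time stands still between calls to the robot, and variables do not carry over. Pictures are saved under pics/ and viewed, at most 10 in all, crops included, and the job is handed in when it is done.

Besides the shell and the picture viewer there is one more tool, called after "Emit:" in YAML: its name, and indented under it one key for each argument. play_rows: Moves the arm, as the interface text tells. Its arguments: {"type":"object","properties":{"moves":{"type":"array","items":{"type":"object","properties":{"dx":{"type":"number"},"dy":{"type":"number"},"dz":{"type":"number"},"rx":{"type":"number"},"ry":{"type":"number"},"rz":{"type":"number"}}}},"jaw":{"type":"number"},"squeeze":{"type":"number"}},"required":["moves"]}

```bash
mkdir -p pics; ls; cat > h.py <<'E'
import numpy as np, cv2
from rig import env
from scipy.spatial.transform import Rotation as R
def T():
    s=env.state(); M=np.eye(4); q=s["eef_rot"]; M[:3,:3]=R.from_quat([q[1],q[2],q[3],q[0]]).as_matrix(); M[:3,3]=s["position"]; return M
def cap(n,save=None):
    t=T(); c=env.capture(n)
    V=np.linalg.inv(t@np.array(c["mount"])) if n=="wrist" else np.array(c["view"])
    if save:
        cv2.imwrite("pics/"+save+".png",c["image"]); f=240/np.tan(np.radians(c["fov_y"])/2)
        np.savez("pics/"+save+".npz",V=V,f=f,cx=c["cx"],cy=c["cy"],T=t)
    return c
def ray(name,u,v):
    z=np.load("pics/"+name+".npz"); V=z["V"]; d=np.array([(u-z["cx"])/z["f"],(v-z["cy"])/z["f"],1]); Rt=V[:3,:3].T
    return -Rt@V[:3,3], Rt@d
def atz(name,u,v,zz):
    o,d=ray(name,u,v); return o+d*(zz-o[2])/d[2]
def tri(*obs):
    A=np.zeros((3,3));b=np.zeros(3)
    for n,u,v in obs:
        o,d=ray(n,u,v); d=d/np.linalg.norm(d); P=np.eye(3)-np.outer(d,d); A+=P;b+=P@o
    p=np.linalg.solve(A,b)
    return p
def proj(name,p):
    z=np.load("pics/"+name+".npz"); c=z["V"]@np.r_[p,1]; return c[:2]/c[2]*z["f"]+[z["cx"],z["cy"]]
E
python3 - <<'E'
from h import *
for n in("scene","side","wrist"):
    c=cap(n,n+"0"); print(n,c["fov_y"],c["cx"],c["cy"])
print(env.state())
print(c["mount"])
E
```

```text
pics
scene 54.12710291180286 316.54405071960537 239.76100903226632
side 45.8959898519935 327.0939890740908 242.43217536538327
wrist 69.8595978787449 317.6970968647824 241.1396283433055
{'time_s': 0.15, 'joints': array([-1.47198785e+00,  3.42545556e-01,  1.52475543e+00, -1.33130560e-05,
        1.27538488e+00, -1.45992754e-01]), 'qd': array([-5.41262780e-04, -1.72295497e-03, -4.29860072e-03, -6.37659394e-05,
        1.72205607e-04,  3.42620439e-04]), 'joint_torque': array([ 2.63432172e-03, -4.31467581e+01, -2.44353497e+01,  7.19865365e-02,
        5.36964310e-02, -9.02723059e-05]), 'position': array([ 0.127235  , -0.50906729,  0.23422821]), 'eef_rot': array([-5.46607368e-04,  9.92518007e-01,  1.22097119e-01,  6.52913541e-06]), 'wrist_force': array([ 0.10644855,  0.12791954, -0.29245177]), 'ft_torque': array([ 0.02876583,  0.00412601, -0.01545974]), 'finger_force': 0.0, 'gripper_width': 0.09198557720976444}
[[ 9.53432364e-04 -9.60364862e-01 -2.78744369e-01  7.53215138e-02]
 [ 9.99999502e-01  8.33495842e-04  5.48788738e-04  2.60204675e-04]
 [-2.94705148e-04 -2.78744754e-01  9.60365178e-01 -1.50395149e-01]
 [ 0.00000000e+00  0.00000000e+00  0.00000000e+00  1.00000000e+00]]
```

View pics/scene0.png

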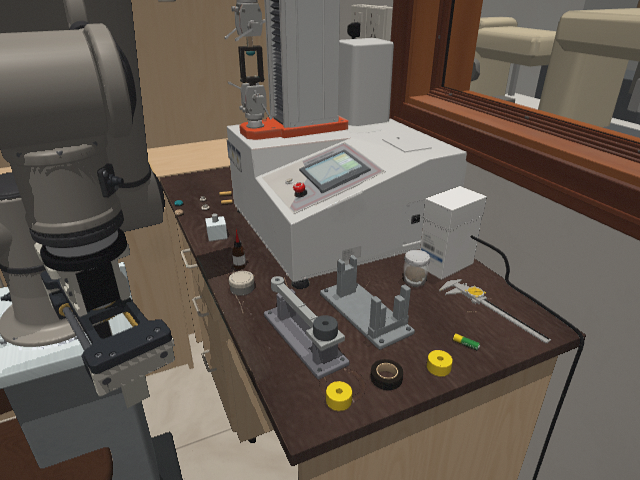

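View pics/side0.png

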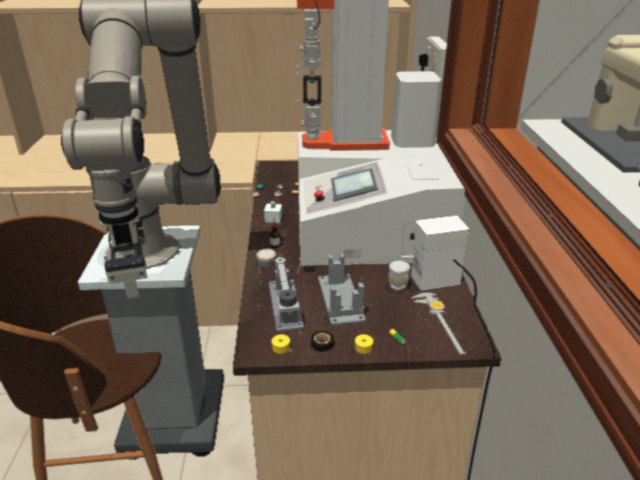

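The scene view shows the beam in its cradle, with its boss at (277,284) and the dark weight at (325,328). The stand's wide or narrow forks are at (346,275) and (390,315), and the pin block is at (215,227). Side view: weight (288,298), block (273,212), stand (342,292). Look-alikes are the yellow rings at scene (339,396) and (440,363), the tape at (387,374), and small bits near (204,203). Next, close crops.

```bash
python3 - <<'E'
from h import *
a=cv2.imread("pics/scene0.png");b=cv2.imread("pics/side0.png")
def cr(i,x,y,w,h,W,H): return cv2.resize(i[y:y+h,x:x+w],(W,H),interpolation=cv2.INTER_CUBIC)
# top: scene pin 165..245x185..245 (x4 -> 320x240) ; side pin 245..305 x180..225 ; bottom
top=np.hstack([cr(a,170,185,80,60,400,300),cr(b,245,190,80,60,400,300)])
bot=np.hstack([cr(a,260,250,160,120,400,300),cr(b,255,245,120,90,400,300)])
cv2.imwrite("pics/c1.png",np.vstack([top,bot]))
E
```

```text
(no output)
```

View pics/c1.png

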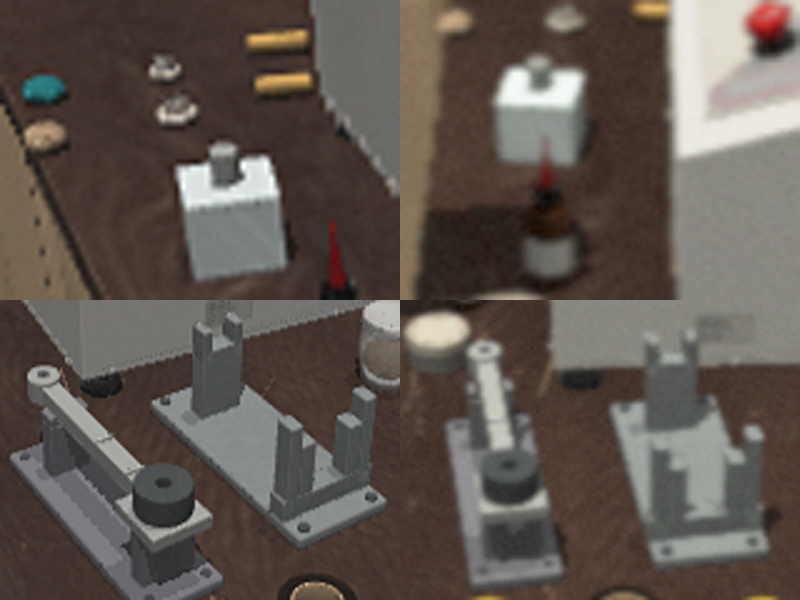

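```bash
python3 - <<'E'
from h import *
np.set_printoptions(precision=4,suppress=True)
for n,a,b,z in [("pinmid",(214.8,217.7),(272.8,204),.054),("wtop",(325.2,321.2),(288,293.6),.094),("boss",(277.2,279.2),(280.2,260),.082),("narrow",(347.2,258),(336,255.9),.1),("wide",(390,293.4),(347.4,286),.1),("oil",(238,235),(274.5,217),.104),("jar",(417,256),(400,268),.07),("grease",(241,278),(266,253),.032),("tape",(387,368),(321,337),.019)]:
    print(n,tri(("scene0",*a),("side0",*b)),atz("scene0",*a,z),atz("side0",*b,z))
print(R.from_quat([.9925,.1221,0,0]).as_matrix())
E
```

```text
pinmid [0.3945 0.1832 0.0584] [0.3962 0.191  0.054 ] [0.394  0.1932 0.054 ]
wtop [ 0.4504 -0.3798  0.0966] [ 0.4526 -0.3752  0.094 ] [ 0.45   -0.3781  0.094 ]
boss [ 0.4274 -0.2042  0.0841] [ 0.4292 -0.1989  0.082 ] [ 0.4271 -0.2034  0.082 ]
narrow [ 0.5799 -0.2205  0.1036] [ 0.584  -0.2125  0.1   ] [ 0.5799 -0.2179  0.1   ]
wide [ 0.5997 -0.3554  0.096 ] [ 0.5962 -0.3602  0.1   ] [ 0.5991 -0.361   0.1   ]
oil [0.4066 0.0007 0.0996] [ 0.4016 -0.0211  0.104 ] [0.4068 0.0067 0.104 ]
jar [ 0.7568 -0.2289  0.0658] [ 0.7553 -0.2296  0.07  ] [ 0.7543 -0.2405  0.07  ]
grease [ 0.3812 -0.0917  0.0351] [ 0.3818 -0.0892  0.032 ] [ 0.3809 -0.0843  0.032 ]
tape [ 0.5287 -0.4649  0.0276] [ 0.5357 -0.4552  0.019 ] [ 0.5283 -0.4577  0.019 ]
[[ 0.9702  0.2424  0.    ]
 [ 0.2424 -0.9702  0.    ]
 [ 0.      0.     -1.    ]]
```

Everything matches the text heights to a few mm. The pin is at about (0.395,0.19), the weight at (0.451,-0.377), the boss at (0.428,-0.202), and the stand's wide fork is nearest the viewer. First I move over the beam and look.

Emit:
play_rows:
  moves:
    - {"dx": 30,"dy": -7,"dz": -2}
    - {"dx": 30,"dy": -7,"dz": -2}
    - {"dx": 30,"dy": -7,"dz": -2}
    - {"dx": 30,"dy": -7,"dz": -2}
    - {"dx": 30,"dy": -7,"dz": -2}
    - {"dx": 30,"dy": -7,"dz": -2}
    - {"dx": 30,"dy": -7,"dz": -2}
    - {"dx": 30,"dy": -7,"dz": -2}
    - {"dx": 30,"dy": -7,"dz": -2}
    - {"dx": 30,"dy": -7,"dz": -2}
    - {"rz": -0.12}
    - {"rz": -0.12}
    - {"rz": -0.12}
    - {"rz": -0.12}
    - {"rz": -0.12}
    - {"rz": -0.12}
    - {"rz": -0.12}
    - {"rz": -0.12}
    - {"rz": -0.12}
    - {"rz": -0.12}
  jaw: 1

```text
$.moves[0]: bad value
```

```bash
cat >> h.py <<'E'
def pose():
    t=T(); return np.round(t[:3,3],4), round(float(np.arctan2(t[1,0],t[0,0])),4), np.round(t[:3,2],4)
E
python3 - <<'E'
from h import *
cap("wrist","w1"); print(pose()); print(env.state()["joints"])
E
```

```text
(array([ 0.1272, -0.5091,  0.2343]), 0.2448, array([-1.e-04,  9.e-04, -1.e+00]))
[-1.47201604e+00  3.42453949e-01  1.52463492e+00  3.46550837e-06
  1.27543478e+00 -1.46009612e-01]
```

View pics/w1.png

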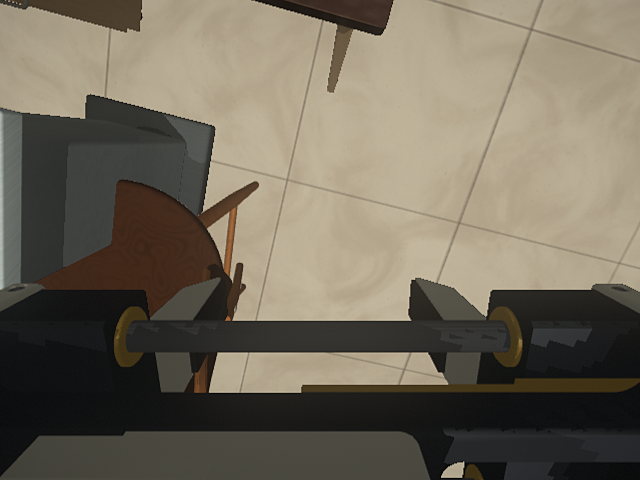

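The call was refused, so the arm hasn't moved and the picture shows only floor. I'll try again with all six keys in each row.

Emit:
play_rows:
  moves:
    - {"dx": 30,"dy": -7,"dz": -2,"rx": 0,"ry": 0,"rz": 0}
    - {"dx": 30,"dy": -7,"dz": -2,"rx": 0,"ry": 0,"rz": 0}
    - {"dx": 30,"dy": -7,"dz": -2,"rx": 0,"ry": 0,"rz": 0}
    - {"dx": 30,"dy": -7,"dz": -2,"rx": 0,"ry": 0,"rz": 0}
    - {"dx": 30,"dy": -7,"dz": -2,"rx": 0,"ry": 0,"rz": 0}
    - {"dx": 30,"dy": -7,"dz": -2,"rx": 0,"ry": 0,"rz": 0}
    - {"dx": 30,"dy": -7,"dz": -2,"rx": 0,"ry": 0,"rz": 0}
    - {"dx": 30,"dy": -7,"dz": -2,"rx": 0,"ry": 0,"rz": 0}
    - {"dx": 30,"dy": -7,"dz": -2,"rx": 0,"ry": 0,"rz": 0}
    - {"dx": 30,"dy": -7,"dz": -2,"rx": 0,"ry": 0,"rz": 0}
  jaw: 1

```text
time_s: 1.03
position: [0.4025, -0.3677, 0.2547]
eef_rot: [-0.0, 0.993, 0.122, -0.0]
wrist_force: [0.3, -0.4, -0.8]
gripper_width: 0.0919
finger_force: 0.0
```

Emit:
play_rows:
  moves:
    - {"dx": 0,"dy": 0,"dz": 0,"rx": 0,"ry": 0,"rz": -0.12}
    - {"dx": 0,"dy": 0,"dz": 0,"rx": 0,"ry": 0,"rz": -0.12}
    - {"dx": 0,"dy": 0,"dz": 0,"rx": 0,"ry": 0,"rz": -0.12}
    - {"dx": 0,"dy": 0,"dz": 0,"rx": 0,"ry": 0,"rz": -0.12}
    - {"dx": 0,"dy": 0,"dz": 0,"rx": 0,"ry": 0,"rz": -0.12}
    - {"dx": 0,"dy": 0,"dz": 0,"rx": 0,"ry": 0,"rz": -0.12}
    - {"dx": 0,"dy": 0,"dz": 0,"rx": 0,"ry": 0,"rz": -0.12}
    - {"dx": 0,"dy": 0,"dz": 0,"rx": 0,"ry": 0,"rz": -0.12}
    - {"dx": 0,"dy": 0,"dz": 0,"rx": 0,"ry": 0,"rz": -0.12}
    - {"dx": 0,"dy": 0,"dz": 0,"rx": 0,"ry": 0,"rz": -0.12}
    - {"dx": 0,"dy": 0,"dz": 0,"rx": 0,"ry": 0,"rz": -0.12}
    - {"dx": 0,"dy": 0,"dz": 0,"rx": 0,"ry": 0,"rz": -0.12}

```text
time_s: 2.03
position: [0.4013, -0.3686, 0.2544]
eef_rot: [-0.0, 0.663, 0.748, 0.0]
wrist_force: [0.2, -0.1, -0.4]
gripper_width: 0.092
finger_force: 0.0
```

```bash
python3 - <<'E'
from h import *
cap("wrist","w2"); print(pose()); print(env.state()["joints"])
E
```

```text
(array([ 0.4012, -0.3686,  0.2545]), 1.6979, array([-4.e-04,  3.e-04, -1.e+00]))
[-8.83703889e-01  3.64468471e-01  1.43479961e+00 -1.48294343e-04
  1.34278934e+00 -1.01079231e+00]
```

View pics/w2.png

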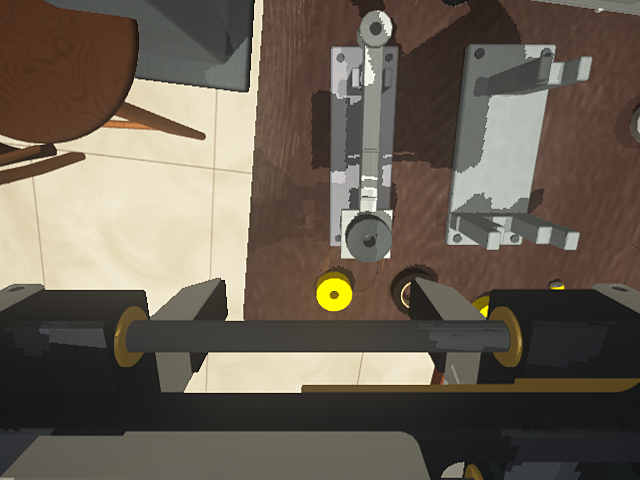

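The wrist view shows the weight's hole at (370,240), the boss hole at (375,28), the bar's ridges near y=150 and 187, and the stand's base plate with holes at (479,53) and (457,238).

```bash
python3 - <<'E'
from h import *
np.set_printoptions(precision=4,suppress=True)
w=atz("w2",370,240,.094); b=atz("w2",375,28,.082); print(w,b,b-w)
print("tri w",tri(("w2",370,240),("scene0",325.2,321.2),("side0",288,293.6)))
print("tri b",tri(("w2",375,28),("scene0",277.2,279.2),("side0",280.2,260)))
d=(b-w)[:2]; print("ang",np.arctan2(d[1],d[0]),np.linalg.norm(d))
for p in [(552,68),(586,68),(492,240),(573,240)]: print("prong",atz("w2",*p,.1))
for p in [(479,53),(457,238)]: print("hole",atz("w2",*p,.012))
I=cv2.imread("pics/w2.png")
cv2.imwrite("pics/c2.png",cv2.resize(I[10:260,310:620],(800,600),interpolation=cv2.INTER_CUBIC)) if 0 else cv2.imwrite("pics/c2.png",cv2.resize(I[20:260,310:610],(750,600),interpolation=cv2.INTER_CUBIC))
E
```

```text
[ 0.452  -0.3767  0.094 ] [ 0.4286 -0.1988  0.082 ] [-0.0233  0.1779 -0.012 ]
tri w [ 0.4513 -0.3769  0.0944]
tri b [ 0.4283 -0.199   0.0808]
ang 1.701231395076315 0.17940076866345667
prong [ 0.5729 -0.215   0.1   ]
prong [ 0.6001 -0.2117  0.1   ]
prong [ 0.5626 -0.3615  0.1   ]
prong [ 0.6367 -0.3525  0.1   ]
hole [ 0.5463 -0.1876  0.012 ]
hole [ 0.5698 -0.3836  0.012 ]
```

View pics/c2.png

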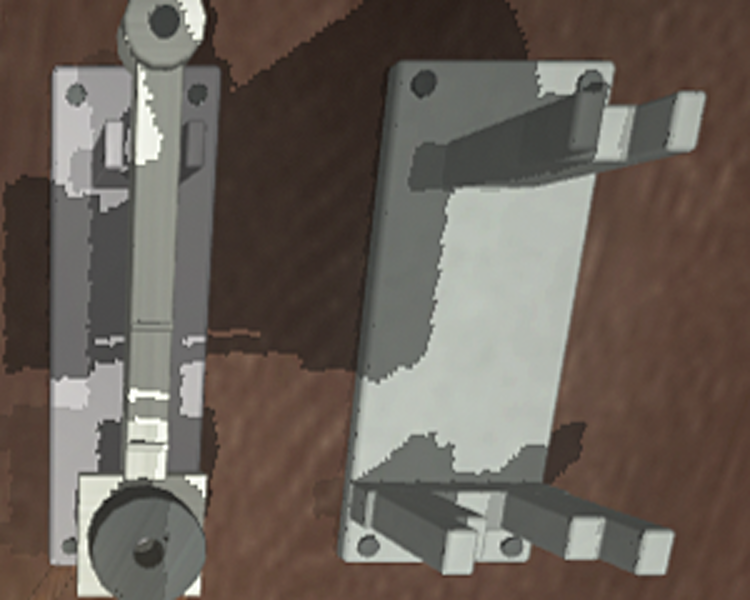

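```bash
python3 - <<'E'
from h import *
np.set_printoptions(precision=4,suppress=True)
P=[atz("w2",*p,.1) for p in [(545,68),(584.5,68.4),(493.6,240.8),(572,240)]]; H=[atz("w2",*p,.012) for p in [(479.6,53.2),(546.4,52),(457.2,238),(514.8,238)]]
print(np.array(P),np.array(H))
n=(P[0]+P[1])/2; w=(P[2]+P[3])/2; print("narrow",n,"wide",w,"ang",np.arctan2(*(n-w)[[1,0]]),np.linalg.norm(n-w))
a=(H[0]+H[1])/2;b=(H[2]+H[3])/2; print("base c",(a+b)/2,"ang",np.arctan2(*(a-b)[[1,0]])); u=(a-b)/np.linalg.norm(a-b); c=(a+b)/2; print("n,w from base",c+.06*u,c-.085*u)
for p in [(371,149.6),(369,197)]: print("ridge",atz("w2",*p,.079))
E
```

```text
[[ 0.5673 -0.2157  0.1   ]
 [ 0.599  -0.2122  0.1   ]
 [ 0.5642 -0.3621  0.1   ]
 [ 0.6358 -0.3526  0.1   ]] [[ 0.5469 -0.1878  0.012 ]
 [ 0.6147 -0.1784  0.012 ]
 [ 0.57   -0.3835  0.012 ]
 [ 0.6379 -0.3753  0.012 ]]
narrow [ 0.5832 -0.2139  0.1   ] wide [ 0.6    -0.3574  0.1   ] ang 1.6876416941033274 0.14440253660348676
base c [ 0.5924 -0.2812  0.012 ] ang 1.6879606915979557
n,w from base [ 0.5854 -0.2217  0.012 ] [ 0.6023 -0.3657  0.012 ]
ridge [ 0.4417 -0.2955  0.079 ]
ridge [ 0.447  -0.3388  0.079 ]
```

Beam heading is 1.701 rad with the balance point at about (0.444,-0.317). Stand: wide (0.600,-0.357), narrow (0.583,-0.214), heading 1.688. Now turn and travel to the pin, passing in front of the tester.

Emit:
play_rows:
  moves:
    - {"dx": 0,"dy": 0,"dz": 0,"rx": 0,"ry": 0,"rz": -0.12}
    - {"dx": 0,"dy": 0,"dz": 0,"rx": 0,"ry": 0,"rz": -0.12}
    - {"dx": 0,"dy": 0,"dz": 0,"rx": 0,"ry": 0,"rz": -0.12}
    - {"dx": 0,"dy": 0,"dz": 0,"rx": 0,"ry": 0,"rz": -0.12}
    - {"dx": 0,"dy": 0,"dz": 0,"rx": 0,"ry": 0,"rz": -0.12}
    - {"dx": 0,"dy": 0,"dz": 0,"rx": 0,"ry": 0,"rz": -0.12}
    - {"dx": 0,"dy": 0,"dz": 0,"rx": 0,"ry": 0,"rz": -0.12}
    - {"dx": 0,"dy": 0,"dz": 0,"rx": 0,"ry": 0,"rz": -0.12}
    - {"dx": 0,"dy": 0,"dz": 0,"rx": 0,"ry": 0,"rz": -0.12}
    - {"dx": 0,"dy": 0,"dz": 0,"rx": 0,"ry": 0,"rz": -0.12}
    - {"dx": 0,"dy": 0,"dz": 0,"rx": 0,"ry": 0,"rz": -0.12}
    - {"dx": 0,"dy": 0,"dz": 0,"rx": 0,"ry": 0,"rz": -0.12}

```text
time_s: 3.08
position: [0.4013, -0.3687, 0.2545]
eef_rot: [-0.0, 0.007, 1.0, 0.0]
wrist_force: [0.3, 0.8, 0.3]
gripper_width: 0.0921
finger_force: 0.0
```

Emit:
play_rows:
  moves:
    - {"dx": 0,"dy": 28,"dz": 0,"rx": 0,"ry": 0,"rz": 0}
    - {"dx": 0,"dy": 28,"dz": 0,"rx": 0,"ry": 0,"rz": 0}
    - {"dx": 0,"dy": 28,"dz": 0,"rx": 0,"ry": 0,"rz": 0}
    - {"dx": 0,"dy": 28,"dz": 0,"rx": 0,"ry": 0,"rz": 0}
    - {"dx": 0,"dy": 28,"dz": 0,"rx": 0,"ry": 0,"rz": 0}
    - {"dx": 0,"dy": 28,"dz": 0,"rx": 0,"ry": 0,"rz": 0}
    - {"dx": 0,"dy": 28,"dz": 0,"rx": 0,"ry": 0,"rz": 0}
    - {"dx": 0,"dy": 28,"dz": 0,"rx": 0,"ry": 0,"rz": 0}
    - {"dx": 0,"dy": 28,"dz": 0,"rx": 0,"ry": 0,"rz": 0}
    - {"dx": 0,"dy": 28,"dz": 0,"rx": 0,"ry": 0,"rz": 0}
    - {"dx": 0,"dy": 28,"dz": 0,"rx": 0,"ry": 0,"rz": 0}
    - {"dx": 0,"dy": 28,"dz": 0,"rx": 0,"ry": 0,"rz": 0}
    - {"dx": 0,"dy": 28,"dz": 0,"rx": 0,"ry": 0,"rz": 0}
    - {"dx": 0,"dy": 28,"dz": 0,"rx": 0,"ry": 0,"rz": 0}
    - {"dx": 0,"dy": 28,"dz": 0,"rx": 0,"ry": 0,"rz": 0}
    - {"dx": 0,"dy": 28,"dz": 0,"rx": 0,"ry": 0,"rz": 0}
    - {"dx": 0,"dy": 28,"dz": 0,"rx": 0,"ry": 0,"rz": 0}
    - {"dx": 0,"dy": 28,"dz": 0,"rx": 0,"ry": 0,"rz": 0}
    - {"dx": 6,"dy": 28,"dz": 0,"rx": 0,"ry": 0,"rz": 0}
    - {"dx": 0,"dy": 0,"dz": 0,"rx": 0,"ry": 0,"rz": 0}

```text
time_s: 4.75
position: [0.4033, 0.1669, 0.2546]
eef_rot: [-0.0, 0.008, 1.0, 0.001]
wrist_force: [0.3, -0.6, -0.5]
gripper_width: 0.0917
finger_force: 0.0
```

```bash
python3 - <<'E'
from h import *
cap("wrist","w3"); print(pose()); print(env.state()["joints"])
I=cv2.imread("pics/w3.png"); p=proj("w3",[.395,.191,.064]); print(p)
x=int(np.clip(p[0]-80,0,480)); y=int(np.clip(p[1]-60,0,360)); print(x,y)
cv2.imwrite("pics/c3.png",cv2.resize(I[y:y+120,x:x+160],(800,600),interpolation=cv2.INTER_CUBIC))
E
```

```text
(array([0.4037, 0.165 , 0.2545]), 3.1263, array([-4.e-04,  0.e+00, -1.e+00]))
[ 2.11910223e-01  1.61046937e-01  1.71361423e+00  1.31516390e-04
  1.26735026e+00 -1.34368157e+00]
[341.43853219 210.17633961]
261 150
```

View pics/c3.png

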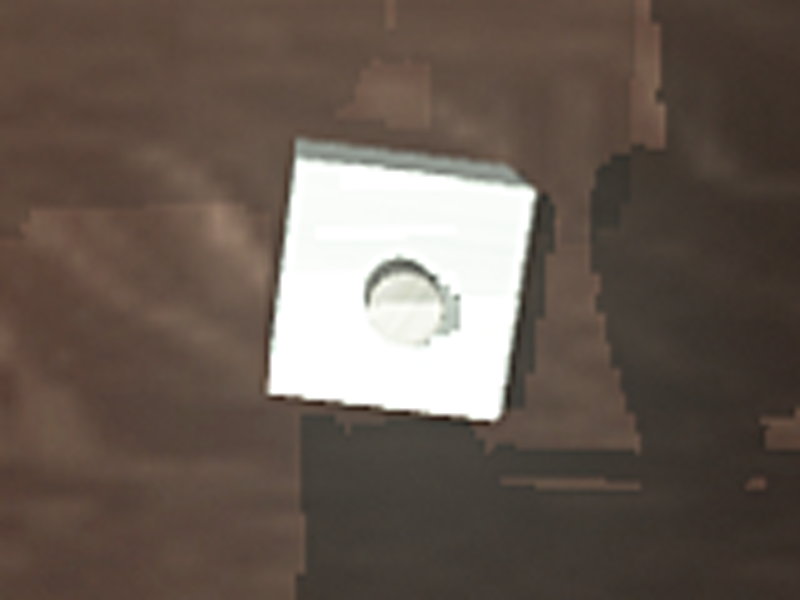

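The close crop shows the pin head's top at image pixel (342,211.6), standing in the white block.

```bash
cat >> h.py <<'E'
def d(x,y,z=None):
    t=T(); v=np.array([x,y,t[2,3] if z is None else z])-t[:3,3]; return np.round(t[:3,:3].T@v*1000,1)
E
python3 - <<'E'
from h import *
np.set_printoptions(precision=4,suppress=True)
p=atz("w3",342,211.6,.064); print(p, tri(("w3",342,211.6),("scene0",214.6,215),("side0",272.6,202)))
print(pose(), d(p[0],p[1],.1))
E
```

```text
[0.3965 0.1916 0.064 ] [0.3957 0.1913 0.0624]
(array([0.4037, 0.165 , 0.2545]), 3.1263, array([-0.0004,  0.    , -1.    ])) [  7.5  26.4 154.5]
```

Emit:
play_rows:
  moves:
    - {"dx": 3.5,"dy": 13,"dz": 10,"rx": 0,"ry": 0,"rz": 0}
    - {"dx": 4,"dy": 13.4,"dz": 20,"rx": 0,"ry": 0,"rz": 0}
    - {"dx": 0,"dy": 0,"dz": 24,"rx": 0,"ry": 0,"rz": 0}
    - {"dx": 0,"dy": 0,"dz": 24,"rx": 0,"ry": 0,"rz": 0}
    - {"dx": 0,"dy": 0,"dz": 24,"rx": 0,"ry": 0,"rz": 0}
    - {"dx": 0,"dy": 0,"dz": 24,"rx": 0,"ry": 0,"rz": 0}
    - {"dx": 0,"dy": 0,"dz": 24,"rx": 0,"ry": 0,"rz": 0}
    - {"dx": 0,"dy": 0,"dz": 20,"rx": 0,"ry": 0,"rz": 0}
    - {"dx": 0,"dy": 0,"dz": 14,"rx": 0,"ry": 0,"rz": 0}
    - {"dx": 0,"dy": 0,"dz": 9,"rx": 0,"ry": 0,"rz": 0}
    - {"dx": 0,"dy": 0,"dz": 5,"rx": 0,"ry": 0,"rz": 0}
    - {"dx": 0,"dy": 0,"dz": 0,"rx": 0,"ry": 0,"rz": 0}
    - {"dx": 0,"dy": 0,"dz": 0,"rx": 0,"ry": 0,"rz": 0}

```text
time_s: 5.88
position: [0.3977, 0.1896, 0.0571]
eef_rot: [0.0, 0.009, 1.0, 0.0]
wrist_force: [-0.2, -1.2, 0.6]
gripper_width: 0.0921
finger_force: 0.0
```

Emit:
play_rows:
  moves:
    - {"dx": 0,"dy": 0,"dz": 0,"rx": 0,"ry": 0,"rz": 0}
    - {"dx": 0,"dy": 0,"dz": 0,"rx": 0,"ry": 0,"rz": 0}
    - {"dx": 0,"dy": 0,"dz": 0,"rx": 0,"ry": 0,"rz": 0}
    - {"dx": 0,"dy": 0,"dz": 0,"rx": 0,"ry": 0,"rz": 0}
    - {"dx": 0,"dy": 0,"dz": 0,"rx": 0,"ry": 0,"rz": 0}
    - {"dx": 0,"dy": 0,"dz": 0,"rx": 0,"ry": 0,"rz": 0}
    - {"dx": 0,"dy": 0,"dz": 0,"rx": 0,"ry": 0,"rz": 0}
    - {"dx": 0,"dy": 0,"dz": 0,"rx": 0,"ry": 0,"rz": 0}
    - {"dx": 0,"dy": 0,"dz": 0,"rx": 0,"ry": 0,"rz": 0}
    - {"dx": 0,"dy": 0,"dz": 0,"rx": 0,"ry": 0,"rz": 0}
  jaw: 0
  squeeze: 25

```text
time_s: 6.72
position: [0.3972, 0.1898, 0.0566]
eef_rot: [-0.0, 0.008, 1.0, -0.0]
wrist_force: [0.2, -0.8, 0.7]
gripper_width: 0.03
finger_force: 0.0
```

Emit:
play_rows:
  moves:
    - {"dx": 0,"dy": 0,"dz": 0,"rx": 0,"ry": 0,"rz": 0}
    - {"dx": 0,"dy": 0,"dz": 0,"rx": 0,"ry": 0,"rz": 0}
    - {"dx": 0,"dy": 0,"dz": 0,"rx": 0,"ry": 0,"rz": 0}
    - {"dx": 0,"dy": 0,"dz": 0,"rx": 0,"ry": 0,"rz": 0}
    - {"dx": 0,"dy": 0,"dz": 0,"rx": 0,"ry": 0,"rz": 0}
    - {"dx": 0,"dy": 0,"dz": 0,"rx": 0,"ry": 0,"rz": 0}

```text
time_s: 7.22
position: [0.3973, 0.1899, 0.0567]
eef_rot: [0.0, 0.008, 1.0, 0.0]
wrist_force: [0.1, 1.8, -0.8]
gripper_width: 0.0151
finger_force: 25.0
```

Emit:
play_rows:
  moves:
    - {"dx": 0,"dy": 0,"dz": -8,"rx": 0,"ry": 0,"rz": 0}
    - {"dx": 0,"dy": 0,"dz": -15,"rx": 0,"ry": 0,"rz": 0}
    - {"dx": 0,"dy": 0,"dz": -25,"rx": 0,"ry": 0,"rz": 0}
    - {"dx": 0,"dy": 0,"dz": -30,"rx": 0,"ry": 0,"rz": 0}
    - {"dx": 0,"dy": 0,"dz": -30,"rx": 0,"ry": 0,"rz": 0}
    - {"dx": 0,"dy": 0,"dz": -30,"rx": 0,"ry": 0,"rz": 0}
    - {"dx": 0,"dy": 0,"dz": -25,"rx": 0,"ry": 0,"rz": 0}
    - {"dx": 0,"dy": 0,"dz": -20,"rx": 0,"ry": 0,"rz": 0}
    - {"dx": 0,"dy": 0,"dz": -10,"rx": 0,"ry": 0,"rz": 0}
    - {"dx": 0,"dy": 0,"dz": 0,"rx": 0,"ry": 0,"rz": 0}

```text
time_s: 8.05
position: [0.3981, 0.1899, 0.2525]
eef_rot: [0.003, 0.008, 1.0, 0.0]
wrist_force: [0.2, -0.5, -0.9]
gripper_width: 0.0153
finger_force: 25.0
```

Emit:
play_rows:
  moves:
    - {"dx": 0,"dy": -12,"dz": 0,"rx": 0,"ry": 0,"rz": 0}
    - {"dx": 0,"dy": -24,"dz": 0,"rx": 0,"ry": 0,"rz": 0}
    - {"dx": 0,"dy": -32,"dz": 0,"rx": 0,"ry": 0,"rz": 0}
    - {"dx": 0,"dy": -32,"dz": 0,"rx": 0,"ry": 0,"rz": 0}
    - {"dx": 0,"dy": -32,"dz": 0,"rx": 0,"ry": 0,"rz": 0}
    - {"dx": 0,"dy": -32,"dz": 0,"rx": 0,"ry": 0,"rz": 0}
    - {"dx": 0,"dy": -32,"dz": 0,"rx": 0,"ry": 0,"rz": 0}
    - {"dx": 0,"dy": -32,"dz": 0,"rx": 0,"ry": 0,"rz": 0}
    - {"dx": 0,"dy": -32,"dz": 0,"rx": 0,"ry": 0,"rz": 0}
    - {"dx": 0,"dy": -32,"dz": 0,"rx": 0,"ry": 0,"rz": 0}
    - {"dx": 0,"dy": -32,"dz": 0,"rx": 0,"ry": 0,"rz": 0}
    - {"dx": -8,"dy": -32,"dz": 0,"rx": 0,"ry": 0,"rz": 0}
    - {"dx": -8,"dy": -32,"dz": 0,"rx": 0,"ry": 0,"rz": 0}
    - {"dx": -8,"dy": -32,"dz": 0,"rx": 0,"ry": 0,"rz": 0}
    - {"dx": -8,"dy": -32,"dz": 0,"rx": 0,"ry": 0,"rz": 0}
    - {"dx": -8,"dy": -32,"dz": 0,"rx": 0,"ry": 0,"rz": 0}
    - {"dx": -8,"dy": -32,"dz": 0,"rx": 0,"ry": 0,"rz": 0}
    - {"dx": -8,"dy": -32,"dz": 0,"rx": 0,"ry": 0,"rz": 0}
    - {"dx": -6,"dy": -19,"dz": 0,"rx": 0,"ry": 0,"rz": 0}
    - {"dx": 0,"dy": 0,"dz": 0,"rx": 0,"ry": 0,"rz": 0}

```text
time_s: 9.72
position: [0.4493, -0.3815, 0.2477]
eef_rot: [-0.001, 0.01, 1.0, 0.0]
wrist_force: [-0.8, 0.3, 0.6]
gripper_width: 0.0153
finger_force: 25.0
```

Emit:
play_rows:
  moves:
    - {"dx": 0,"dy": 0,"dz": 20,"rx": 0,"ry": 0,"rz": 0}
    - {"dx": 0,"dy": 0,"dz": 20,"rx": 0,"ry": 0,"rz": 0}
    - {"dx": 0,"dy": 0,"dz": 10,"rx": 0,"ry": 0,"rz": 0}
    - {"dx": 0,"dy": 0,"dz": 0,"rx": 0,"ry": 0,"rz": 0}
    - {"dx": 0,"dy": 0,"dz": 0,"rx": 0,"ry": 0,"rz": 0}
    - {"dx": 0,"dy": 0,"dz": 0,"rx": 0,"ry": 0,"rz": 0}

```text
time_s: 10.22
position: [0.4501, -0.3782, 0.2008]
eef_rot: [0.001, 0.008, 1.0, -0.001]
wrist_force: [-0.4, -0.6, 0.0]
gripper_width: 0.0149
finger_force: 25.0
```

```bash
python3 - <<'E'
from h import *
print(pose())
cap("wrist","w4");cap("scene","scene4");cap("side","side4")
p=pose()[0]
def cr(n,q,w,h,W,H):
    c=proj(n,q); x=int(np.clip(c[0]-w/2,0,640-w)); y=int(np.clip(c[1]-h/2,0,480-h)); print(n,x,y,W/w)
    return cv2.resize(cv2.imread(f"pics/{n}.png")[y:y+h,x:x+w],(W,H),interpolation=cv2.INTER_CUBIC)
q=p-[0,0,.05]
w=cr("w4",(q+[.4515,-.377,.094])/2,160,240,400,600)
s=np.vstack([cr("scene4",q,80,60,400,300),cr("side4",q,80,60,400,300)])
cv2.imwrite("pics/c4.png",np.hstack([w,s]))
E
```

```text
(array([ 0.4501, -0.3782,  0.2008]), 3.1252, array([ 0.001 , -0.0012, -1.    ]))
w4 238 133 2.5
scene4 284 266 5.0
side4 247 244 5.0
```

View pics/c4.png

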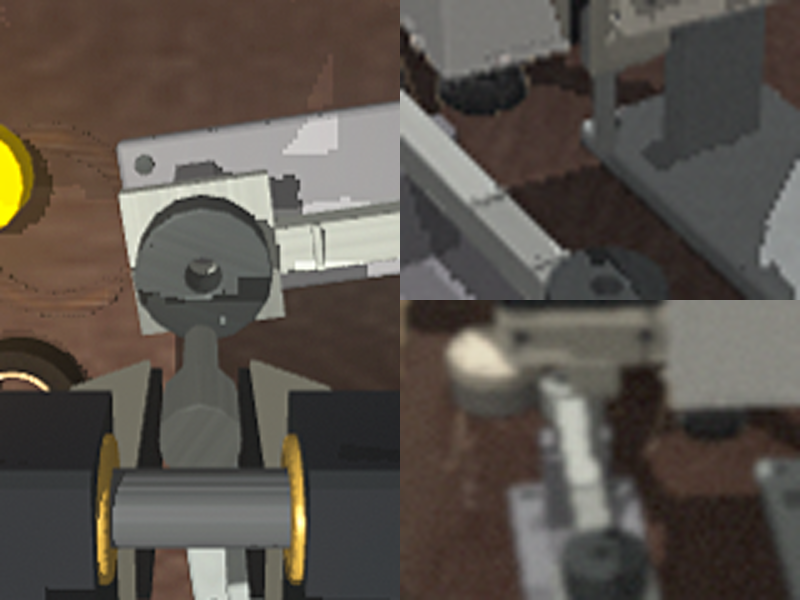

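The wrist crop shows the weight's hole at pixel (319.2,243) and the pin's tip near (319,265), with the pin hanging straight. The scene and side crops are blocked by the gripper.

```bash
python3 - <<'E'
from h import *
np.set_printoptions(precision=4,suppress=True)
w=atz("w4",319.2,243,.094); print("w",w, "ring centre",atz("w4",238+205/2.5,133+266/2.5,.094))
print("tri",tri(("w4",319.2,243),("w2",370,240),("scene0",325.2,321.2),("side0",288,293.6)))
for v in (326,330,335): print("tip",atz("w4",319,133+v/2.5,.150))
print("head",atz("w4",318,133+435/2.5,.208))
print(proj("w4",[.4501-.0,-.3782,.15]))
E
```

```text
w [ 0.4513 -0.3774  0.094 ] ring centre [ 0.4484 -0.3767  0.094 ]
tri [ 0.4512 -0.3771  0.0945]
tip [ 0.4479 -0.3776  0.15  ]
tip [ 0.4489 -0.3776  0.15  ]
tip [ 0.4503 -0.3777  0.15  ]
head [ 0.4481 -0.3782  0.208 ]
[318.1174 266.7606]
```

Emit:
play_rows:
  moves:
    - {"dx": -2,"dy": 0.8,"dz": 5,"rx": 0,"ry": 0,"rz": 0}
    - {"dx": 0,"dy": 0,"dz": 12,"rx": 0,"ry": 0,"rz": 0}
    - {"dx": 0,"dy": 0,"dz": 15,"rx": 0,"ry": 0,"rz": 0}
    - {"dx": 0,"dy": 0,"dz": 10,"rx": 0,"ry": 0,"rz": 0}
    - {"dx": 0,"dy": 0,"dz": 6,"rx": 0,"ry": 0,"rz": 0}
    - {"dx": 0,"dy": 0,"dz": 4,"rx": 0,"ry": 0,"rz": 0}
    - {"dx": 0,"dy": 0,"dz": 2,"rx": 0,"ry": 0,"rz": 0}
    - {"dx": 0,"dy": 0,"dz": 2,"rx": 0,"ry": 0,"rz": 0}
    - {"dx": 0,"dy": 0,"dz": 2,"rx": 0,"ry": 0,"rz": 0}
    - {"dx": 0,"dy": 0,"dz": 2,"rx": 0,"ry": 0,"rz": 0}
    - {"dx": 0,"dy": 0,"dz": 0,"rx": 0,"ry": 0,"rz": 0}
    - {"dx": 0,"dy": 0,"dz": 0,"rx": 0,"ry": 0,"rz": 0}

```text
time_s: 11.37
position: [0.4517, -0.3774, 0.1399]
eef_rot: [0.0, 0.008, 1.0, -0.0]
wrist_force: [-0.6, 0.1, 0.2]
gripper_width: 0.0151
finger_force: 25.0
```

No contact force with the tip about 5 mm inside, so I continue down.

Emit:
play_rows:
  moves:
    - {"dx": 0,"dy": 0,"dz": 3,"rx": 0,"ry": 0,"rz": 0}
    - {"dx": 0,"dy": 0,"dz": 4,"rx": 0,"ry": 0,"rz": 0}
    - {"dx": 0,"dy": 0,"dz": 4,"rx": 0,"ry": 0,"rz": 0}
    - {"dx": 0,"dy": 0,"dz": 4,"rx": 0,"ry": 0,"rz": 0}
    - {"dx": 0,"dy": 0,"dz": 4,"rx": 0,"ry": 0,"rz": 0}
    - {"dx": 0,"dy": 0,"dz": 4,"rx": 0,"ry": 0,"rz": 0}
    - {"dx": 0,"dy": 0,"dz": 3,"rx": 0,"ry": 0,"rz": 0}
    - {"dx": 0,"dy": 0,"dz": 2,"rx": 0,"ry": 0,"rz": 0}
    - {"dx": 0,"dy": 0,"dz": 2,"rx": 0,"ry": 0,"rz": 0}
    - {"dx": 0,"dy": 0,"dz": 0,"rx": 0,"ry": 0,"rz": 0}
    - {"dx": 0,"dy": 0,"dz": 0,"rx": 0,"ry": 0,"rz": 0}

```text
time_s: 12.28
position: [0.4517, -0.3774, 0.1097]
eef_rot: [0.0, 0.008, 1.0, -0.0]
wrist_force: [-0.3, 0.3, -0.5]
gripper_width: 0.0152
finger_force: 25.0
```

Emit:
play_rows:
  moves:
    - {"dx": 0,"dy": 0,"dz": 1,"rx": 0,"ry": 0,"rz": 0}
    - {"dx": 0,"dy": 0,"dz": 1,"rx": 0,"ry": 0,"rz": 0}
    - {"dx": 0,"dy": 0,"dz": 1,"rx": 0,"ry": 0,"rz": 0}
    - {"dx": 0,"dy": 0,"dz": 0.5,"rx": 0,"ry": 0,"rz": 0}
    - {"dx": 0,"dy": 0,"dz": 0,"rx": 0,"ry": 0,"rz": 0}
    - {"dx": 0,"dy": 0,"dz": 0,"rx": 0,"ry": 0,"rz": 0}

```text
time_s: 12.78
position: [0.4518, -0.3774, 0.1066]
eef_rot: [0.0, 0.008, 1.0, -0.0]
wrist_force: [-0.3, 0.5, 4.2]
gripper_width: 0.0147
finger_force: 25.0
```

The head has met the weight (4 N, at the expected height). Release and rise.

Emit:
play_rows:
  moves:
    - {"dx": 0,"dy": 0,"dz": 0,"rx": 0,"ry": 0,"rz": 0}
    - {"dx": 0,"dy": 0,"dz": 0,"rx": 0,"ry": 0,"rz": 0}
    - {"dx": 0,"dy": 0,"dz": 0,"rx": 0,"ry": 0,"rz": 0}
    - {"dx": 0,"dy": 0,"dz": 0,"rx": 0,"ry": 0,"rz": 0}
    - {"dx": 0,"dy": 0,"dz": 0,"rx": 0,"ry": 0,"rz": 0}
    - {"dx": 0,"dy": 0,"dz": 0,"rx": 0,"ry": 0,"rz": 0}
    - {"dx": 0,"dy": 0,"dz": 0,"rx": 0,"ry": 0,"rz": 0}
    - {"dx": 0,"dy": 0,"dz": 0,"rx": 0,"ry": 0,"rz": 0}
    - {"dx": 0,"dy": 0,"dz": -10,"rx": 0,"ry": 0,"rz": 0}
    - {"dx": 0,"dy": 0,"dz": -20,"rx": 0,"ry": 0,"rz": 0}
    - {"dx": 0,"dy": 0,"dz": -25,"rx": 0,"ry": 0,"rz": 0}
    - {"dx": 0,"dy": 0,"dz": -25,"rx": 0,"ry": 0,"rz": 0}
    - {"dx": 0,"dy": 0,"dz": -20,"rx": 0,"ry": 0,"rz": 0}
    - {"dx": 0,"dy": 0,"dz": -10,"rx": 0,"ry": 0,"rz": 0}
  jaw: 1

```text
time_s: 13.95
position: [0.4525, -0.3782, 0.2201]
eef_rot: [0.002, 0.008, 1.0, -0.002]
wrist_force: [0.2, 0.3, -0.4]
gripper_width: 0.0916
finger_force: 0.0
```

Emit:
play_rows:
  moves:
    - {"dx": 1,"dy": 10,"dz": 0,"rx": 0,"ry": 0,"rz": 0}
    - {"dx": 2,"dy": 20,"dz": 0,"rx": 0,"ry": 0,"rz": 0}
    - {"dx": 4,"dy": 20,"dz": 0,"rx": 0,"ry": 0,"rz": 0}
    - {"dx": 1,"dy": 10,"dz": 0,"rx": 0,"ry": 0,"rz": 0}
    - {"dx": 0,"dy": 0,"dz": 0,"rx": 0,"ry": 0,"rz": 0.12}
    - {"dx": 0,"dy": 0,"dz": 0,"rx": 0,"ry": 0,"rz": 0.12}
    - {"dx": 0,"dy": 0,"dz": 0,"rx": 0,"ry": 0,"rz": 0.12}
    - {"dx": 0,"dy": 0,"dz": 0,"rx": 0,"ry": 0,"rz": 0.12}
    - {"dx": 0,"dy": 0,"dz": 0,"rx": 0,"ry": 0,"rz": 0.12}
    - {"dx": 0,"dy": 0,"dz": 0,"rx": 0,"ry": 0,"rz": 0.12}
    - {"dx": 0,"dy": 0,"dz": 0,"rx": 0,"ry": 0,"rz": 0.12}
    - {"dx": 0,"dy": 0,"dz": 0,"rx": 0,"ry": 0,"rz": 0.12}
    - {"dx": 0,"dy": 0,"dz": 0,"rx": 0,"ry": 0,"rz": 0.12}
    - {"dx": 0,"dy": 0,"dz": 0,"rx": 0,"ry": 0,"rz": 0.12}
    - {"dx": 0,"dy": 0,"dz": 0,"rx": 0,"ry": 0,"rz": 0.12}
    - {"dx": 0,"dy": 0,"dz": 0,"rx": 0,"ry": 0,"rz": 0.1}
    - {"dx": 0,"dy": 0,"dz": 0,"rx": 0,"ry": 0,"rz": 0}
    - {"dx": 0,"dy": 0,"dz": 0,"rx": 0,"ry": 0,"rz": 0}

```text
time_s: 15.45
position: [0.4445, -0.3168, 0.2155]
eef_rot: [-0.001, 0.657, 0.754, -0.0]
wrist_force: [0.0, 0.2, -1.0]
gripper_width: 0.0921
finger_force: 0.0
```

```bash
python3 - <<'E'
from h import *
print(pose(),d(.4438,-.3173,.058))
cap("wrist","w5"); print(proj("w5",[.4438,-.3173,.079]))
E
```

```text
(array([ 0.4445, -0.3168,  0.2155]), 1.7081, array([-9.e-04,  8.e-04, -1.e+00])) [ -0.5  -0.7 157.5]
[316.67454765 232.34559373]
```

View pics/w5.png

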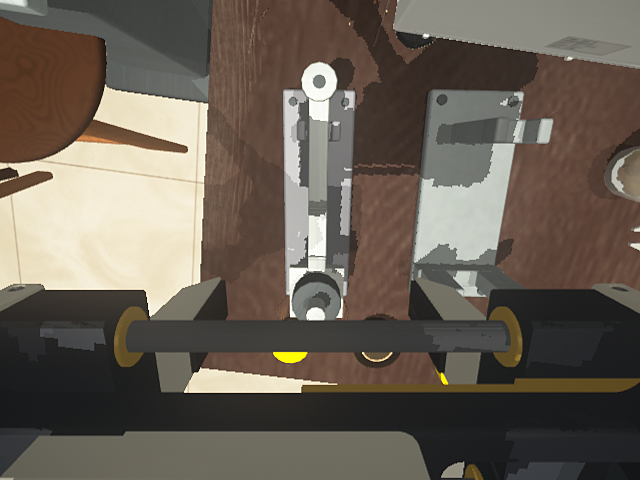

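The pin head is at (315,313), seated on the weight. The midpoint of the ridges is near (317,231), where I predicted the balance point. Now descend and grip.

Emit:
play_rows:
  moves:
    - {"dx": -0.5,"dy": -0.7,"dz": 10,"rx": 0,"ry": 0,"rz": 0.007}
    - {"dx": 0,"dy": 0,"dz": 20,"rx": 0,"ry": 0,"rz": 0}
    - {"dx": 0,"dy": 0,"dz": 24,"rx": 0,"ry": 0,"rz": 0}
    - {"dx": 0,"dy": 0,"dz": 24,"rx": 0,"ry": 0,"rz": 0}
    - {"dx": 0,"dy": 0,"dz": 24,"rx": 0,"ry": 0,"rz": 0}
    - {"dx": 0,"dy": 0,"dz": 20,"rx": 0,"ry": 0,"rz": 0}
    - {"dx": 0,"dy": 0,"dz": 16,"rx": 0,"ry": 0,"rz": 0}
    - {"dx": 0,"dy": 0,"dz": 10,"rx": 0,"ry": 0,"rz": 0}
    - {"dx": 0,"dy": 0,"dz": 6,"rx": 0,"ry": 0,"rz": 0}
    - {"dx": 0,"dy": 0,"dz": 0,"rx": 0,"ry": 0,"rz": 0}
    - {"dx": 0,"dy": 0,"dz": 0,"rx": 0,"ry": 0,"rz": 0}

```text
time_s: 16.42
position: [0.4443, -0.318, 0.0625]
eef_rot: [0.0, 0.661, 0.751, -0.0]
wrist_force: [-0.1, 0.5, 1.2]
gripper_width: 0.0917
finger_force: 0.0
```

```bash
python3 - <<'E'
from h import *
print(pose(),d(.4438,-.3173,.061),env.state()["wrist_force"])
E
```

```text
(array([ 0.4443, -0.318 ,  0.0625]), 1.6981, array([ 3.e-04, -4.e-04, -1.e+00])) [ 0.8 -0.4  1.5] [-0.13949345  0.46003666  1.21122841]
```

Emit:
play_rows:
  moves:
    - {"dx": 0.5,"dy": -0.4,"dz": 1.5,"rx": 0,"ry": 0,"rz": 0}
    - {"dx": 0,"dy": 0,"dz": 0,"rx": 0,"ry": 0,"rz": 0}
    - {"dx": 0,"dy": 0,"dz": 0,"rx": 0,"ry": 0,"rz": 0}
    - {"dx": 0,"dy": 0,"dz": 0,"rx": 0,"ry": 0,"rz": 0}
    - {"dx": 0,"dy": 0,"dz": 0,"rx": 0,"ry": 0,"rz": 0}
    - {"dx": 0,"dy": 0,"dz": 0,"rx": 0,"ry": 0,"rz": 0}
    - {"dx": 0,"dy": 0,"dz": 0,"rx": 0,"ry": 0,"rz": 0}
    - {"dx": 0,"dy": 0,"dz": 0,"rx": 0,"ry": 0,"rz": 0}
    - {"dx": 0,"dy": 0,"dz": 0,"rx": 0,"ry": 0,"rz": 0}
    - {"dx": 0,"dy": 0,"dz": 0,"rx": 0,"ry": 0,"rz": 0}
    - {"dx": 0,"dy": 0,"dz": 0,"rx": 0,"ry": 0,"rz": 0}
    - {"dx": 0,"dy": 0,"dz": 0,"rx": 0,"ry": 0,"rz": 0}
    - {"dx": 0,"dy": 0,"dz": 0,"rx": 0,"ry": 0,"rz": 0}
    - {"dx": 0,"dy": 0,"dz": 0,"rx": 0,"ry": 0,"rz": 0}
    - {"dx": 0,"dy": 0,"dz": 0,"rx": 0,"ry": 0,"rz": 0}
    - {"dx": 0,"dy": 0,"dz": 0,"rx": 0,"ry": 0,"rz": 0}
  jaw: 0
  squeeze: 45

```text
time_s: 17.75
position: [0.4437, -0.3174, 0.0607]
eef_rot: [0.0, 0.661, 0.751, -0.0]
wrist_force: [0.4, 0.2, -1.2]
gripper_width: 0.0155
finger_force: 45.0
```

Emit:
play_rows:
  moves:
    - {"dx": 0,"dy": 0,"dz": -1,"rx": 0,"ry": 0,"rz": 0}
    - {"dx": 0,"dy": 0,"dz": -2,"rx": 0,"ry": 0,"rz": 0}
    - {"dx": 0,"dy": 0,"dz": -3,"rx": 0,"ry": 0,"rz": 0}
    - {"dx": 0,"dy": 0,"dz": -5,"rx": 0,"ry": 0,"rz": 0}
    - {"dx": 0,"dy": 0,"dz": -7,"rx": 0,"ry": 0,"rz": 0}
    - {"dx": 0,"dy": 0,"dz": -8,"rx": 0,"ry": 0,"rz": 0}
    - {"dx": 0,"dy": 0,"dz": -8,"rx": 0,"ry": 0,"rz": 0}
    - {"dx": 0,"dy": 0,"dz": -7,"rx": 0,"ry": 0,"rz": 0}
    - {"dx": 0,"dy": 0,"dz": -5,"rx": 0,"ry": 0,"rz": 0}
    - {"dx": 0,"dy": 0,"dz": -3,"rx": 0,"ry": 0,"rz": 0}
    - {"dx": 0,"dy": 0,"dz": -1,"rx": 0,"ry": 0,"rz": 0}
    - {"dx": 0,"dy": 0,"dz": 0,"rx": 0,"ry": 0,"rz": 0}
    - {"dx": 0,"dy": 0,"dz": 0,"rx": 0,"ry": 0,"rz": 0}
    - {"dx": 0,"dy": 0,"dz": 0,"rx": 0,"ry": 0,"rz": 0}

```text
time_s: 18.92
position: [0.4434, -0.3172, 0.1103]
eef_rot: [-0.0, 0.661, 0.751, -0.0]
wrist_force: [0.4, 0.8, -3.9]
gripper_width: 0.0157
finger_force: 45.0
```

```bash
python3 - <<'E'
from h import *
s=env.state(); print(pose(),s["wrist_force"],s["ft_torque"])
cap("wrist","w6");cap("scene","scene6")
print(proj("w6",[.4283,-.199,.132]),proj("scene6",[.4283,-.199,.132]))
# compare bar appearance with grasp: boss position
I=cv2.imread("pics/w6.png");print(I.shape)
# target TCP: wide hole above stand_wide ; grasp = hole + 0.06 u(1.688)
u=np.array([np.cos(1.688),np.sin(1.688)]); w=np.array([.600,-.3574]); n=np.array([.5832,-.2139]); o=((w+.085*u)+(n-.06*u))/2
t=o-.025*u; print(o,t,d(*t,.1515+0.0))
E
```

```text
(array([ 0.4434, -0.3172,  0.1103]), 1.6978, array([-6.e-04,  5.e-04, -1.e+00])) [ 0.37084138  0.80109334 -3.94099822] [-0.00086189 -0.14463856 -0.02082296]
[317.24612146  -0.92259989] [275.72207135 258.52247292]
(480, 640, 3)
[ 0.59013831 -0.27323576] [ 0.59306169 -0.29806424] [ 1.000e-01  1.508e+02 -4.130e+01]
```

```bash
python3 - <<'E'
from h import *
for p in [(395,25),(500,42),(640,65)]: print(atz("w5",*p,0.02),atz("w5",*p,.15))
for p in [(297,277),]: print(atz("scene0",*p,0.02))
E
```

```text
[ 0.48845053 -0.1349011   0.02      ] [ 0.4681984  -0.17539868  0.15      ]
[ 0.58442205 -0.13513316  0.02      ] [ 0.52810758 -0.17554354  0.15      ]
[ 0.7161434 -0.1357144  0.02     ] [ 0.61033319 -0.17590638  0.15      ]
[ 0.50409126 -0.12266689  0.02      ]
```

Emit:
play_rows:
  moves:
    - {"dx": 0,"dy": 0,"dz": -2,"rx": 0,"ry": 0,"rz": 0}
    - {"dx": 0,"dy": 0,"dz": -5,"rx": 0,"ry": 0,"rz": 0}
    - {"dx": 0,"dy": 0,"dz": -8,"rx": 0,"ry": 0,"rz": 0}
    - {"dx": 0,"dy": 0,"dz": -10,"rx": 0,"ry": 0,"rz": 0}
    - {"dx": 0,"dy": 0,"dz": -8,"rx": 0,"ry": 0,"rz": 0}
    - {"dx": 0,"dy": 0,"dz": -5,"rx": 0,"ry": 0,"rz": 0}
    - {"dx": 0,"dy": 0,"dz": -3,"rx": 0,"ry": 0,"rz": 0}
    - {"dx": 0,"dy": 0,"dz": 0,"rx": 0,"ry": 0,"rz": 0}
    - {"dx": 0,"dy": 0,"dz": 0,"rx": 0,"ry": 0,"rz": 0}

```text
time_s: 19.77
position: [0.4436, -0.3173, 0.1518]
eef_rot: [0.0, 0.661, 0.751, -0.0]
wrist_force: [-0.2, 0.0, -4.5]
gripper_width: 0.0156
finger_force: 45.0
```

Emit:
play_rows:
  moves:
    - {"dx": 0,"dy": 2,"dz": 0,"rx": 0,"ry": 0,"rz": 0}
    - {"dx": 0,"dy": 5,"dz": 0,"rx": 0,"ry": 0,"rz": 0}
    - {"dx": 0,"dy": 9,"dz": 0,"rx": 0,"ry": 0,"rz": 0.002}
    - {"dx": 0,"dy": 12,"dz": 0,"rx": 0,"ry": 0,"rz": 0.002}
    - {"dx": 0,"dy": 14,"dz": 0,"rx": 0,"ry": 0,"rz": 0.002}
    - {"dx": 0,"dy": 14,"dz": 0,"rx": 0,"ry": 0,"rz": 0.002}
    - {"dx": 0,"dy": 14,"dz": 0,"rx": 0,"ry": 0,"rz": 0.002}
    - {"dx": 0,"dy": 14,"dz": 0,"rx": 0,"ry": 0,"rz": 0}
    - {"dx": 0,"dy": 14,"dz": 0,"rx": 0,"ry": 0,"rz": 0}
    - {"dx": 0,"dy": 14,"dz": 0,"rx": 0,"ry": 0,"rz": 0}
    - {"dx": 0,"dy": 13,"dz": 0,"rx": 0,"ry": 0,"rz": 0}
    - {"dx": 0,"dy": 10,"dz": 0,"rx": 0,"ry": 0,"rz": 0}
    - {"dx": 0,"dy": 8,"dz": 0,"rx": 0,"ry": 0,"rz": 0}
    - {"dx": 0,"dy": 5,"dz": 0,"rx": 0,"ry": 0,"rz": 0}
    - {"dx": 0,"dy": 2,"dz": 0,"rx": 0,"ry": 0,"rz": 0}
    - {"dx": 0,"dy": 0,"dz": 0,"rx": 0,"ry": 0,"rz": 0}
    - {"dx": 0,"dy": 0,"dz": 0,"rx": 0,"ry": 0,"rz": 0}
    - {"dx": 0,"dy": 0,"dz": 0,"rx": 0,"ry": 0,"rz": 0}
    - {"dx": 0,"dy": 0,"dz": 0,"rx": 0,"ry": 0,"rz": 0}

```text
time_s: 21.35
position: [0.5922, -0.2997, 0.1519]
eef_rot: [0.0, 0.665, 0.747, -0.0]
wrist_force: [0.2, 0.4, -4.0]
gripper_width: 0.0161
finger_force: 45.0
```

```bash
python3 - <<'E'
from h import *
s=env.state(); print(pose(),d(.5931,-.2981),s["wrist_force"],s["ft_torque"],s["qd"])
for n in("scene","side","wrist"): cap(n,n+"7")
a=cv2.imread("pics/scene7.png")[200:380,260:500];b=cv2.imread("pics/side7.png")[225:345,260:420];c=cv2.imread("pics/wrist7.png")[0:320,160:480]
L=np.vstack([cv2.resize(a,(400,300)),cv2.resize(b,(400,300))])
cv2.imwrite("pics/c7.png",np.hstack([L,cv2.resize(c,(400,400)) if 0 else np.vstack([cv2.resize(c,(400,400)),np.zeros((200,400,3),np.uint8)])]))
E
```

```text
(array([ 0.5922, -0.2997,  0.1519]), 1.6873, array([-1.e-04, -1.e-04, -1.e+00])) [ 1.5  1.1 -0. ] [ 0.22737656  0.42656736 -3.99467881] [-0.01941424 -0.18798161  0.06271078] [-0.00091879 -0.00057507 -0.00240002 -0.00082088 -0.00022298  0.00058766]
```

View pics/c7.png

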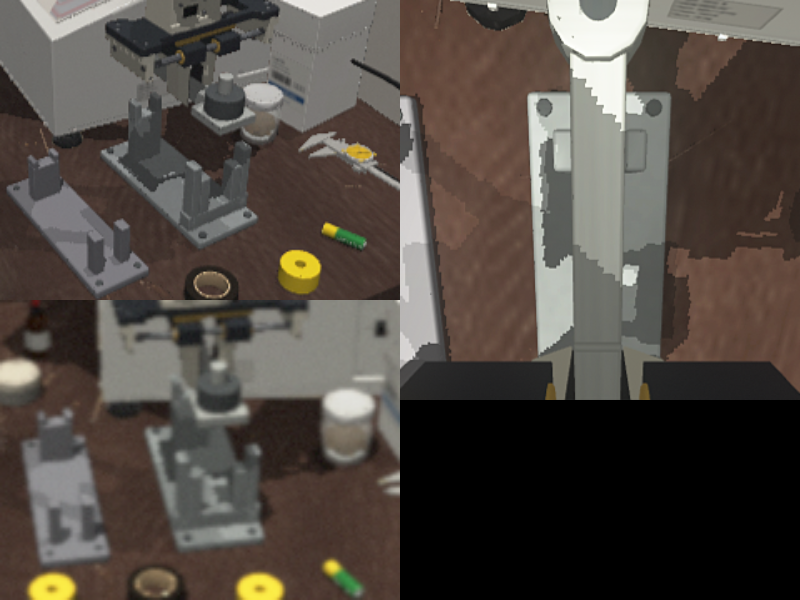

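The picture shows the level beam above the stand, with the weight and pin on it. The bar runs midway between the narrow prongs at crop x=563 and 636. Position error is under 2 mm, so I'm handing in.

```bash
python3 -c "
from rig import env
print(env.hand_in())"
```

```text
the job is handed in; nothing more can be done
None
```

I handed the job in with the pin home through the weight and seat, and the gripper still holding the beam level about 5 cm above the stand's prongs, within about 2 mm of the aim point I measured from the camera images; the hand-in call did not say whether it passed.

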